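# Clamp a jar lid in the bench screw press: down to contact, then a quarter turn

## Task

Slide the tray with the peach jar fully home under the bench screw press, wind the crank clockwise until you feel the sprung pad just meet the jar's lid, then give it one further quarter turn and no more, so the lid is clamped to set its seal. Let go and leave the jar clamped, and leave the other things on the table alone.

Things in the scene. Friction and masses are not known exactly. Their poses are not given: they have to be found in the camera images.
- press: grey C-frame bench screw press fixed to the table, 272 mm tall with its crank. Origin: on the table under the vertical screw axis; its column stands on its own +x side, away from the robot, its tray runs along its own y; it stands within 0.1 rad of square to the robot. Turning the crank clockwise (from above) sends the ram down 25 mm a turn; the screw holds itself when let go. More than 0.45 turn past contact spoils the lid.
- crank_axis (a point): point on the vertical screw axis at the height of the middle of the crank's knob, 244 mm above the table: the knob travels round it in a level circle of 42 mm radius, turning freely through many turns and staying at that height. From the start the pad meets the lid after some 0.6 to 1.4 turns clockwise.
- crank_knob (a point): centre of the crank's upright black knob, a freely spinning cylinder 20 mm in diameter, 50 mm tall; the crank arm below it ends 216 mm above the table. While it turns it needs about 9 N along the circle; on meeting the lid this rises by some 4 N within 0.06 turn (the pad's spring is preloaded), then by 2 N more in a quarter turn. Held still between small steps, the rise shows too.
- press_tray (a joint): travel of the tray along the press's own +y, in m: 0 is pulled out (the start), 0.080 is fully home at its stop, the jar under the screw. Friction about 2.5 N; it stays where it is left.
- tray_knob (a point): centre of the tray's upright black knob, a cylinder 20 mm in diameter and 46 mm tall (86 to 132 mm above the table), on a thin stem at the tray's outer end, 105 mm from the middle of the jar's place; push or pull it along the press's y
- jar_mid (a point): middle of the peach jar with the cream-coloured lid, 60 mm in diameter and 92 mm tall, loose between four 7 mm high lugs on the tray, its foot 22 mm above the table; the point is on its axis half-way up, the lid's top is 46 mm above it
- jar: the same peach jar; origin at the centre of its underside, z up
- press_ram: the ram: steel rod on the screw axis, moves straight down as the crank winds clockwise. At its lower end it carries a sprung round pad, 52 mm in diameter, 10 mm thick. The pad's face lies up to 5 mm above or below this origin (on the axis), differing from start to start and not measured, so contact must be felt; the pad gives way upwards once it presses on the lid.
- calculator: pocket calculator lying flat, 68x115x13 mm; leave alone; origin under its centre
- marker: fat black marker pen lying down, 17x125x17 mm; leave alone; origin under its centre
- other_jar: another jar with a grey lid, 70 mm in diameter, 86 mm tall, standing on the table; leave alone; origin under its centre
- tape_small: roll of tape lying flat, 66 mm in diameter, 24 mm high; leave alone; origin under its centre
Things that resemble listed ones, but are neither listed nor needed, are in the scene too. Leave any black or orange look-alike of the jar alone.

How it is judged:
By the outcome, as a careful person would: the job done as asked, in the order asked, and still so for the second after the job is handed in, with the robot touching nothing.
It also fails if it takes over 67 s, if anything falls off the work surface, if the arm or the gripper's body presses on something with over 40 N, if the wrist force passes 120 N, or if a joint passes its speed limit or range.

## Robot

A 7-joint arm with a two-finger parallel gripper is mounted at the origin on a cart in front of the work surface, level with it; the furniture and walls round the work are solid. World frame = base frame: x ahead of the robot, y to its left, z up, the work surface at z = 0. Lengths are in m, angles in rad, forces in N, time in s.
With the tool pointing down it reaches from about 0.425 to 0.925 m from the base axis. Payload 6.8 kg.
Tool frame: the origin (TCP) lies midway between the tips of the shut fingers; the grasp point (between the pads) lies 19 mm behind it (robot.grasp_offset is the distance from the TCP to the grasp point, in m); x points along the fingers, y is the direction in which the jaws open and shut, and the axes are right-handed (so a half turn about x gives the same grasp; the last joint's range is limited). The gripper opens to 88 mm and grips with 3 to 60 N. Pads are 20 mm wide; open, the fingers measure 115 mm over their backs; the gripper's body (75 mm by 178 mm) begins 61 mm behind the grasp point.
Start: joints at [1.112, 0.477, 0.022, 1.555, -0.011, 1.109, -0.083], TCP at [0.232, -0.634, 0.223] pointing down, gripper open.
Joint ranges: [-2.96, 2.96], [-0.34, 2.1], [-1.41, 1.46], [0.24, 2.44], [-1.37, 4.51], [0.17, 1.92], [-2.96, 2.96]. Speed limits (rad/s): [2.39, 2.39, 3.14, 3.14, 3.14, 3.14, 3.14].

## Interface

Orientations are given as a unit quaternion [x, y, z, w].
In Python, from rig import robot gives the robot as it stands. The module is installed in compiled form; this text tells all that it offers.
- The arm moves only by the tool move_arm, never from a script. Its argument "motion" is a list of rows, each a list of 7 numbers: the gripper command: -1 is fully open, 1 is shut, values between are in proportion, then the shift along the world's x, y, z in cm, then the turn, a rotation vector about the world's x, y, z in rad. A call has exactly 10 rows; each row is the pose to reach, as a shift and turn from the pose commanded when the call began; what a row does not reach only later rows make up. A row lasts 1/12 s, in which the tool goes at most 41.7 mm and 7.16 degrees, less where a joint would pass 70% of its speed; a pose out of reach is approached as far as the arm can. A call with a gripper value outside its range is refused whole. The fingers move at their own pace and stop on an object; "force" is the grip in N (left out, the last holds). Time passes only in rows, so rows that repeat a pose let the fingers close, or fill a call up. It gives the time, the measured TCP pose, the force and the opening at its end, in the units of the state.
- robot.get_state(): the state, without advancing time (a new reading comes with each control period).
- robot.camera(name): name is "scene" or "top"; returns the picture (384x512x3 uint8, blue, green, red); there is no depth.
- robot.camera_model(name): a dict with "intrinsics" (3x3 intrinsics, pixels), "eye" and "rotation" of the camera in the world. Camera axes: x right, y down, z forward; pixel columns grow to the right and rows downward; lengths in m; the calibration is good to about 2 mm. A picture is of the moment at which its call begins. camera_model takes no time and is no camera call.
- robot.sign_off(): hands the job in, once; it reports no verdict.
The state is a dict: "time": time; "joint_pos": joint angles; "joint_velocities": joint speeds; "joint_torque": joint torques, N m; "position": TCP position; "tool_rot": TCP orientation; "ft_force": force on the tool from outside, world axes, zero at the start; "torque": the same for the moment, N m; "finger_gap": finger opening in m.
Only numpy, scipy, OpenCV 4.12 (cv2) and the standard library are available. Lean on these libraries where they do the work, as an engineer would, in place of code of your own. Each camera call takes 0.05 s, during which the arm holds its last target.

## Working session

There is one attempt and no reset: what is moved stays moved. The work goes in short steps, Python scripts to look and compute and a tool call to move; the robot and the scene stay as the last step left them, time stands still between calls to the robot, and variables do not carry over. Pictures are saved under pics/ and viewed, and the job is handed in when it is done.

Besides the shell and the picture viewer there is one more tool, called after "Request:" by a JSON object that holds its "api" and its "payload". move_arm: Moves the arm, as the interface text tells. Its arguments: {"type":"object","properties":{"motion":{"type":"array","items":{"type":"array","items":{"type":"number"}}},"force":{"type":"number"}},"required":["motion"]}

```bash
mkdir -p pics
python3 - <<'E'
from rig import robot
import cv2
for n in("scene","top"):
    cv2.imwrite(f"pics/{n}0.png",cv2.resize(robot.camera(n),None,fx=1.5,fy=1.5,interpolation=cv2.INTER_CUBIC))
    m=robot.camera_model(n);print(n,m)
print(robot.get_state())
E
```

```text
scene {'intrinsics': array([[403.79696197,   0.        , 253.66746598],
       [  0.        , 403.79696197, 195.36131075],
       [  0.        ,   0.        ,   1.        ]]), 'eye': array([1.21589253, 0.48994918, 1.22943368]), 'rotation': array([ 0.47542479,  0.83443139, -0.24326844, -0.13607347])}
top {'intrinsics': array([[494.98696211,   0.        , 259.41348786],
       [  0.        , 494.98696211, 183.10661214],
       [  0.        ,   0.        ,   1.        ]]), 'eye': array([0.42085394, 0.14080612, 1.39668051]), 'rotation': array([-0.69408318,  0.71343139, -0.07384101,  0.061739  ])}
{'time': 0.1, 'joint_pos': array([ 1.11189256,  0.47772325,  0.02232308,  1.55628682, -0.01152931,
        1.10932701, -0.0831009 ]), 'joint_velocities': array([-0.00022612, -0.00154017,  0.00102703, -0.00297011,  0.00036493,
        0.00102263,  0.00127221]), 'joint_torque': array([ 4.44310193e-03, -5.84096289e+01,  1.54022299e+00, -2.73313934e+01,
       -5.41634951e-02,  1.31493175e-02,  1.62815979e-05]), 'position': array([ 0.23179613, -0.63339394,  0.22180244]), 'tool_rot': array([-0.69612739, -0.12395846,  0.69638374, -0.12284399]), 'ft_force': array([-0.82075496, -0.31142406,  0.4303603 ]), 'torque': array([-0.00964292,  0.00512033, -0.01811188]), 'finger_gap': 0.08769622846897186}
```

View pics/scene0.png

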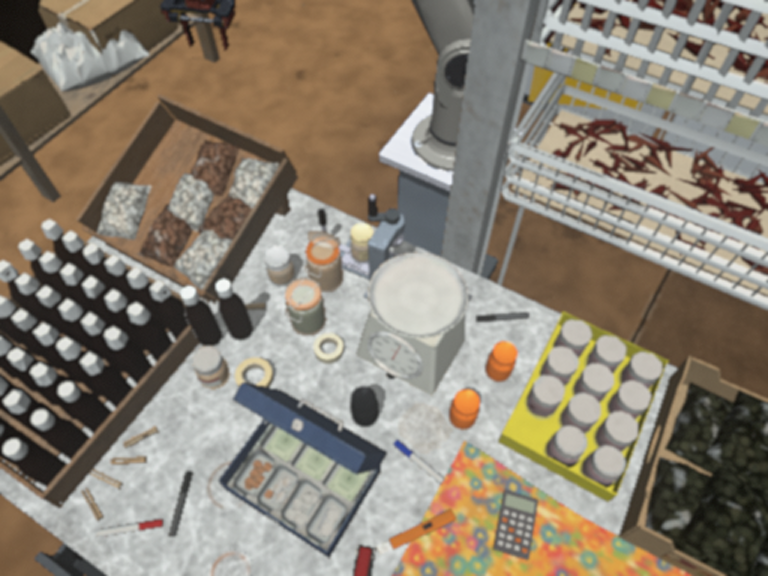

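View pics/top0.png

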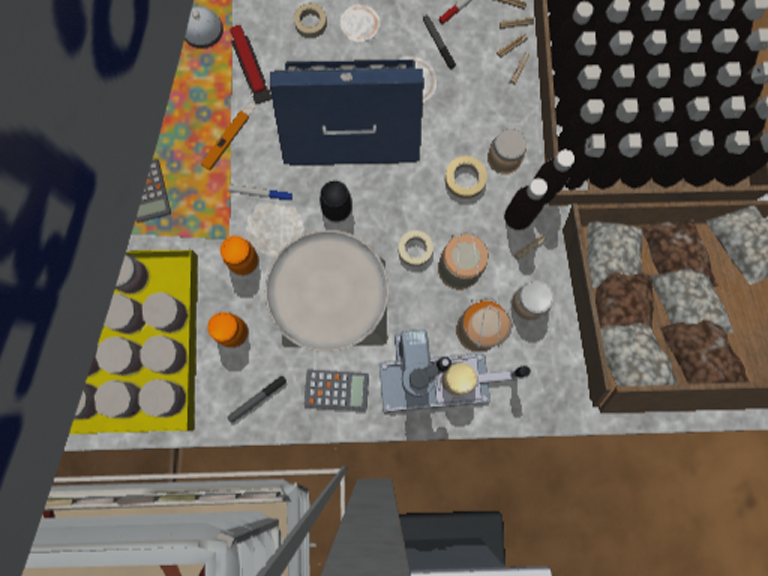

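```bash
cat > h.py <<'E'
import numpy as np,cv2
from scipy.spatial.transform import Rotation as R
from rig import robot
def ray(n,u,v):
    m=robot.camera_model(n);d=np.linalg.inv(m["intrinsics"])@[u,v,1]
    return m["eye"],R.from_quat(m["rotation"]).apply(d)
def atz(n,u,v,z):
    e,d=ray(n,u,v);return e+d*(z-e[2])/d[2]
def proj(n,p):
    m=robot.camera_model(n);q=R.from_quat(m["rotation"]).inv().apply(np.array(p)-m["eye"]);k=m["intrinsics"]@q
    return k[:2]/k[2]
def crop(n,u0,v0,u1,v1,f,name,im=None):
    im=robot.camera(n) if im is None else im
    cv2.imwrite(f"pics/{name}.png",cv2.resize(im[v0:v1,u0:u1],None,fx=f,fy=f,interpolation=cv2.INTER_CUBIC))
E
python3 - <<'E'
from h import *
crop("top",240,210,370,290,6,"t1")
crop("scene",190,110,290,190,6,"s1")
for n in("top","scene"):print(n,proj(n,[0.5,0,0]),proj(n,[0.6,0,0]),proj(n,[.5,.1,0]))
print(atz("top",522/1.5,372/1.5,.13),atz("top",444/1.5,365/1.5,.269),atz("top",461/1.5,377/1.5,.114))
E
```

```text
top [301.58896394 249.26087126] [300.00266241 213.86224852] [265.97174933 250.26817314]
scene [240.16648125 175.7684842 ] [225.5745254 195.3165447] [263.45566741 187.16590675]
[ 0.49250253 -0.10544888  0.13      ] [0.49846073 0.03921394 0.269     ] [ 0.48783102 -0.00307233  0.114     ]
```

View pics/t1.png

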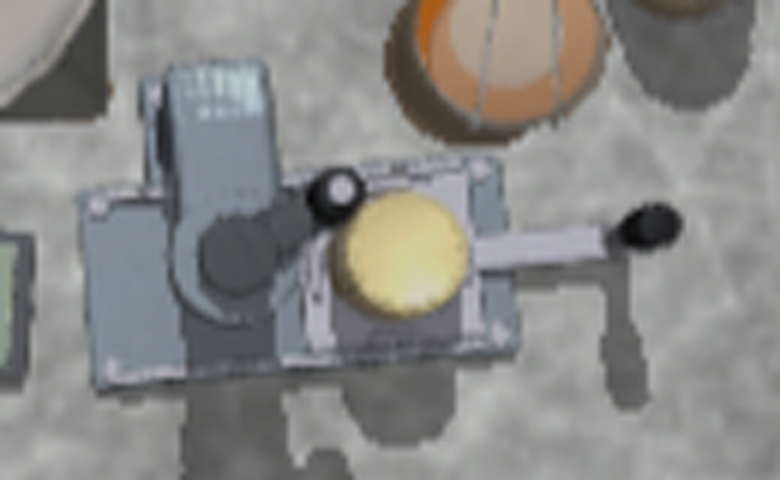

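View pics/s1.png

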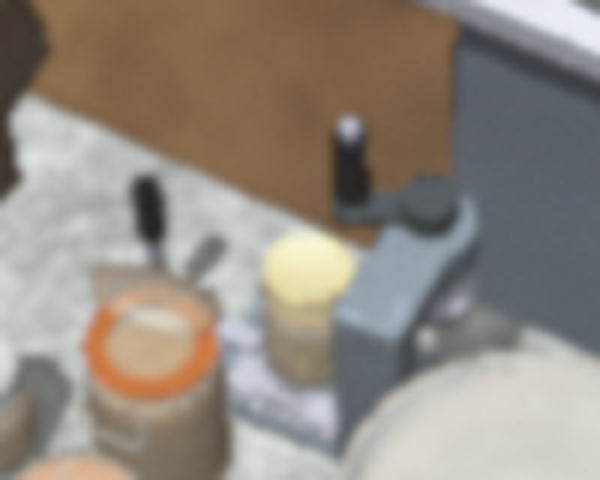

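Run:
```python
from h import *
T=lambda x,y:(240+x/6-.4,210+y/6-.4)
S=lambda x,y:(190+x/6-.4,110+y/6-.4)
def tri(a,b):
    (e1,d1),(e2,d2)=ray("top",*a),ray("scene",*b)
    A=np.c_[d1,-d2];s=np.linalg.lstsq(A,e2-e1,rcond=None)[0]
    p,q=e1+s[0]*d1,e2+s[1]*d2;return (p+q)/2,np.linalg.norm(p-q)
print("crank top",tri(T(342,189),S(349,127)),atz("top",*T(342,189),.271),atz("scene",*S(349,127),.271))
print("lid",tri(T(407,253),S(310,270)),atz("top",*T(407,253),.114),atz("scene",*S(310,270),.114))
print("tray knob top",atz("top",*T(660,221),.132),atz("scene",*S(148,184),.132))
print("hub",tri(T(237,253),S(430,195)),atz("top",*T(237,253),.216),atz("scene",*S(430,198),.216))
# base plate corners top
for c in [(82,192),(98,392),(517,355),(497,155)]:print("plate",atz("top",*T(*c),.012))
```

```text
crank top (array([0.50266592, 0.03896707, 0.27486552]), np.float64(0.0017498245924634152)) [0.50332166 0.03781553 0.271     ] [0.49948519 0.03797968 0.271     ]
lid (array([ 0.48610696, -0.00196089,  0.11082061]), np.float64(0.003660694458839294)) [ 0.48671799 -0.00327759  0.114     ] [0.48756667 0.00117923 0.114     ]
tray knob top [ 0.49623304 -0.10939421  0.132     ] [ 0.49327993 -0.10645954  0.132     ]
hub (array([0.4826284 , 0.07657052, 0.22246389]), np.float64(0.0019114924637506422)) [0.48336781 0.07534004 0.216     ] [0.47938568 0.07587026 0.216     ]
plate [0.52426782 0.13498595 0.012     ]
plate [0.43278869 0.13007448 0.012     ]
plate [ 0.4439868  -0.06322843  0.012     ]
plate [ 0.5360646  -0.05889971  0.012     ]
```

Run:
```python
from h import *
crop("top",200,270,360,384,5,"t2")
crop("scene",250,0,380,190,3,"s2")
s=robot.get_state();print(R.from_quat(s["tool_rot"]).as_matrix().round(3))
for p in [(0,0,0),(0,0,.3),(.2,0,0),(.232,-.634,.3),(.37,.1,0),(.3,.1,0),(.3,.1,.5)]:print(p,proj("top",p),proj("scene",p))
```

```text
[[-0.     0.344 -0.939]
 [ 0.001 -0.939 -0.344]
 [-1.    -0.001  0.   ]]
(0, 0, 0) [310.2217719  441.90363545] [301.53546208  93.55575253]
(0, 0, 0.3) [327.34031295 489.78374939] [309.3961653   32.21858125]
(0.2, 0, 0) [306.62035754 361.53738375] [279.04678382 123.68262846]
(0.232, -0.634, 0.3) [617.69032839 358.95988827] [133.70431404  12.44268198]
(0.37, 0.1, 0) [267.45530358 297.8523634 ] [280.55875517 162.59905195]
(0.3, 0.1, 0) [268.27672081 324.19887087] [289.22898985 150.14513723]
(0.3, 0.1, 0.5) [277.50462746 349.78852766] [301.61328207  38.94916495]
```

View pics/t2.png

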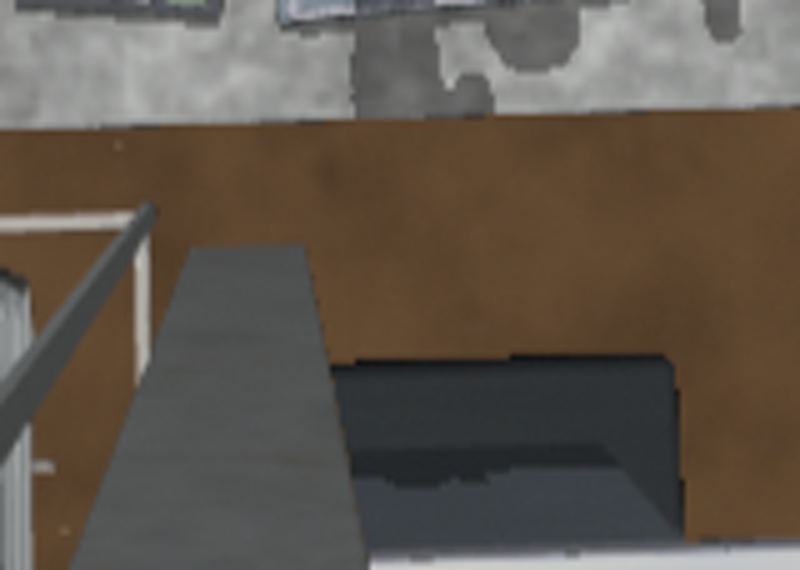

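View pics/s2.png

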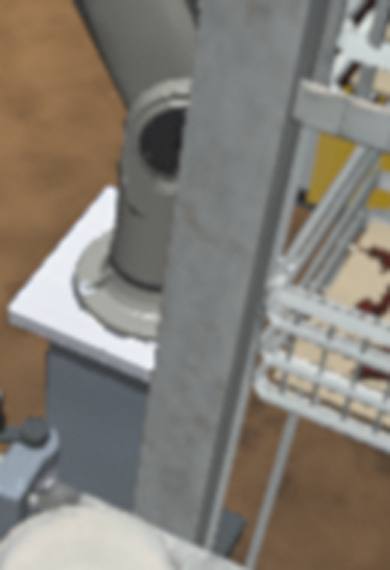

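Run:
```python
from h import *
def az(n,u,v):
    e,d=ray(n,u,v);return e[:2],d[:2]/np.linalg.norm(d[:2])
for t in [(261.6,319),(273.6,384),(238,319),(215,384)]:print(t,az("top",*t))
for s in [(315,0),(295,167),(355,20),(320,183)]:print(s,az("scene",*s))
def x(t,s):
    e1,d1=az("top",*t);e2,d2=az("scene",*s);k=np.linalg.solve(np.c_[d1,-d2],e2-e1);return e1+k[0]*d1
print(x((273.6,384),(295,167)),x((268,350),(310,60)))
print(x((215,384),(325,170)))
for z in(-.7,-.8,-.9,-1):print(z,atz("top",261.6,319,z)[:2],atz("top",238,319,z)[:2])
# jars
for z in (.09,.12,.15):print(z,atz("top",485/1.5,325/1.5,z)[:2],atz("scene",323/1.5,250/1.5,z)[:2])
print(atz("top",400,270,.1), atz("top",533/1.5,297/1.5,.086))
```

```text
(261.6, 319) (array([0.42085394, 0.14080612]), array([-0.97746023, -0.21111961]))
(273.6, 384) (array([0.42085394, 0.14080612]), array([-0.98386054, -0.17893697]))
(238, 319) (array([0.42085394, 0.14080612]), array([-0.9301647 ,  0.36714253]))
(215, 384) (array([0.42085394, 0.14080612]), array([-0.93098029,  0.36506945]))
(315, 0) (array([1.21589253, 0.48994918]), array([-0.92893371, -0.37024607]))
(295, 167) (array([1.21589253, 0.48994918]), array([-0.93183057, -0.36289362]))
(355, 20) (array([1.21589253, 0.48994918]), array([-0.96440546, -0.26442791]))
(320, 183) (array([1.21589253, 0.48994918]), array([-0.96709199, -0.25442696]))
[0.23045045 0.106177  ] [0.20679672 0.09766528]
[0.19505653 0.22934907]
-0.7 [0.26080195 0.10623683] [0.26369822 0.20283659]
-0.8 [0.25316836 0.10458806] [0.25620277 0.2057951 ]
-0.9 [0.24553477 0.1029393 ] [0.24870731 0.2087536 ]
-1 [0.23790118 0.10129054] [0.24121186 0.21171211]
0.09 [ 0.57927764 -0.05270025] [ 0.56350261 -0.05948412]
0.12 [ 0.5756404  -0.04825755] [ 0.5806793  -0.04501816]
0.15 [ 0.57200316 -0.04381485] [ 0.59785598 -0.0305522 ]
[ 0.4338625  -0.24276104  0.1       ] [ 0.62785859 -0.14221054  0.086     ]
```

Request:
{"api": "move_arm", "payload": {"motion": [[1,1,2,4,0,0,0.1],[1,3,5.5,8,0,0,0.22],[1,5,9,8,0,0,0.34],[1,7,12.5,8,0,0,0.46],[1,9,16,8,0,0,0.58],[1,11,19.5,8,0,0,0.7],[1,13,23,8,0,0,0.82],[1,15,26.5,8,0,0,0.94],[1,17,30,8,0,0,1.06],[1,19,33.5,8,0,0,1.18]], "force": 20}}

```text
time: 1.13
position: [0.4206, -0.3004, 0.3029]
tool_rot: [-0.508, -0.491, 0.509, -0.492]
ft_force: [1.5, -0.8, 0.7]
finger_gap: 0.0245
```

Request:
{"api": "move_arm", "payload": {"motion": [[1,1.8,3.5,0,0,0,0.05],[1,3.6,7,0,0,0,0.1],[1,5.5,10.5,0,0,0,0.1],[1,7.3,13.4,0,0,0,0.1],[1,7.3,13.8,-3,0,0,0.1],[1,7.3,13.8,-7,0,0,0.1],[1,7.3,13.8,-11,0,0,0.1],[1,7.3,13.8,-14.5,0,0,0.1],[1,7.3,13.8,-14.5,0,0,0.1],[1,7.3,13.8,-14.5,0,0,0.1]]}}

```text
time: 1.97
position: [0.4921, -0.164, 0.1569]
tool_rot: [0.484, 0.516, -0.485, 0.514]
ft_force: [0.5, 0.4, 0.5]
finger_gap: 0.0001
```

Run:
```python
from h import *
crop("top",210,150,410,300,4,"t3")
crop("scene",120,20,320,170,4,"s3")
s=robot.get_state();print(s["position"],R.from_quat(s["tool_rot"]).as_matrix().round(3),s["joint_pos"],s["ft_force"])
```

```text
[ 0.49456977 -0.16453048  0.15981361] [[ 0.003  0.998  0.06 ]
 [-0.001  0.06  -0.998]
 [-1.     0.003  0.001]] [ 0.58298691  0.33537444 -0.45871558  1.96088312  0.18997672  0.88369385
  0.08549924] [-0.26643383 -0.06347143  1.20791201]
```

View pics/t3.png

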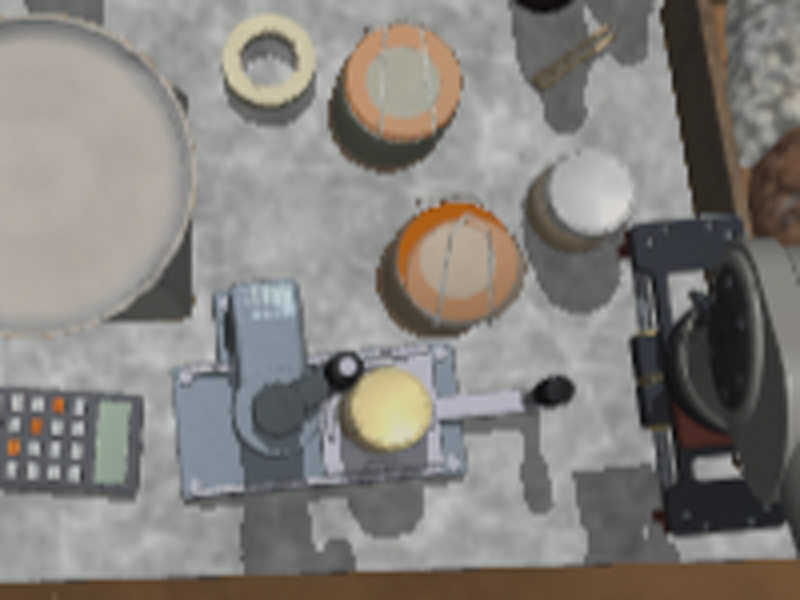

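View pics/s3.png

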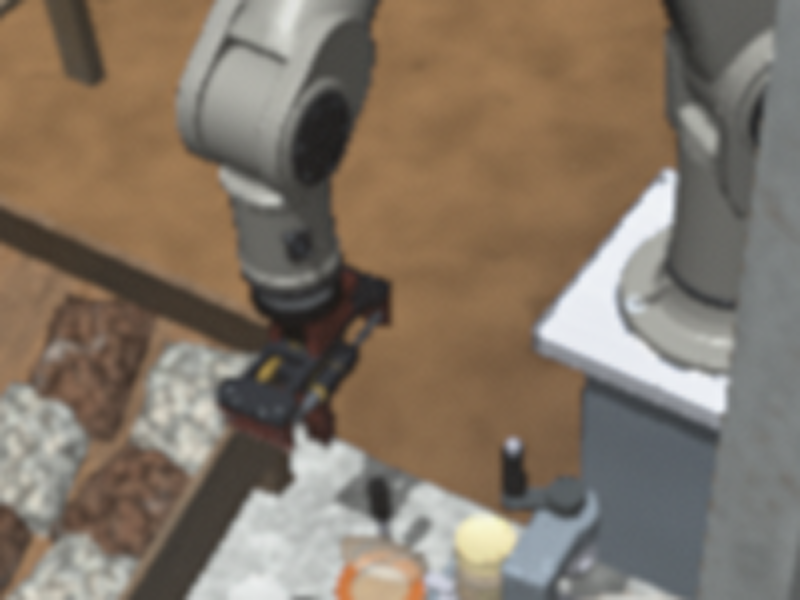

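Request:
{"api": "move_arm", "payload": {"motion": [[1,0,0,-3,0,0,0],[1,0,0,-6,0,0,0],[1,0,1.2,-6,0,0,0],[1,0,2.4,-6,0,0,0],[1,-0.1,3.6,-6,0,0,0],[1,-0.1,4.8,-6,0,0,0],[1,-0.2,6,-6,0,0,0],[1,-0.3,7.4,-6,0,0,0],[1,-0.3,8.6,-6,0,0,0],[1,-0.4,9.6,-6,0,0,0]]}}

```text
time: 2.9
position: [0.4903, -0.0666, 0.0992]
tool_rot: [0.485, 0.514, -0.484, 0.516]
ft_force: [2.9, -4.4, 3.0]
finger_gap: 0.0006
```

Request:
{"api": "move_arm", "payload": {"motion": [[1,0,0.4,0,0,0,0],[1,0,0.7,0,0,0,0],[1,0,0.9,0,0,0,0],[1,0,1.1,0,0,0,0],[1,0,1.2,0,0,0,0],[1,0,1.3,0,0,0,0],[1,0,1.4,0,0,0,0],[1,0,1.5,0,0,0,0],[1,0,1.5,0,0,0,0],[1,0,1.5,0,0,0,0]]}}

```text
time: 3.73
position: [0.4889, -0.0532, 0.0975]
tool_rot: [0.485, 0.515, -0.485, 0.515]
ft_force: [0.5, -1.4, 2.8]
finger_gap: 0.0009
```

Request:
{"api": "move_arm", "payload": {"motion": [[1,0,0.2,0,0,0,0],[1,0,0.3,0,0,0,0],[1,0,0.4,0,0,0,0],[1,0,0.5,0,0,0,0],[1,0,0.6,0,0,0,0],[1,0,0.7,0,0,0,0],[1,0,0.8,0,0,0,0],[1,0,0.8,0,0,0,0],[1,0,0.8,0,0,0,0],[1,0,0.8,0,0,0,0]]}}

```text
time: 4.57
position: [0.4887, -0.0498, 0.0976]
tool_rot: [0.484, 0.513, -0.487, 0.515]
ft_force: [-0.2, -14.3, 3.1]
finger_gap: 0.0003
```

Run:
```python
from h import *
crop("top",230,190,380,290,5,"t4")
crop("scene",180,90,300,190,6,"s4")
s=robot.get_state();print(s["position"],s["joint_pos"],s["ft_force"])
```

```text
[ 0.48866174 -0.04978879  0.09764575] [ 0.35887926  0.38662918 -0.46441929  2.07294039  0.26099619  0.73804641
 -0.21452249] [  0.76549681 -14.2582284    3.09944358]
```

View pics/t4.png

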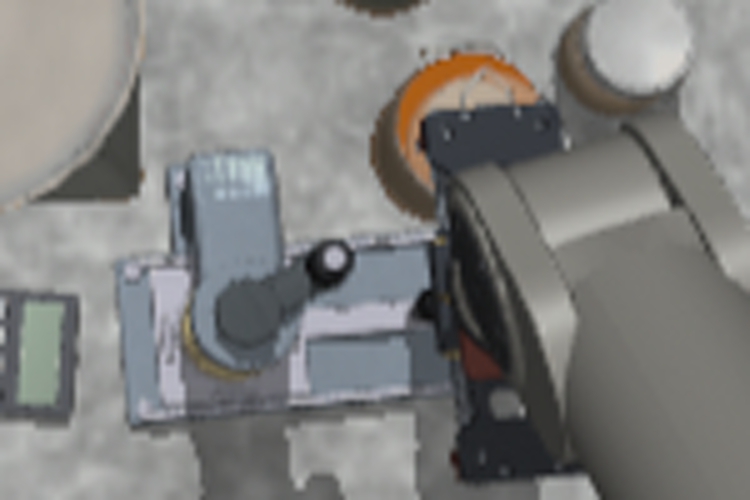

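View pics/s4.png

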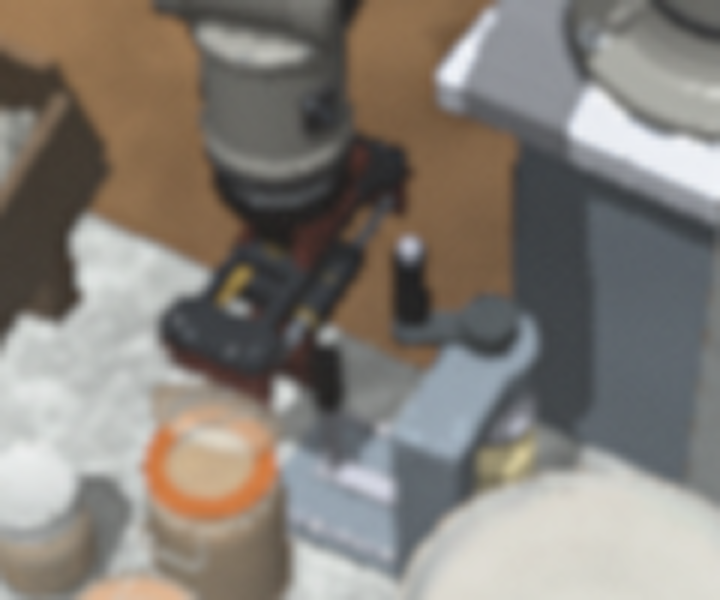

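Request:
{"api": "move_arm", "payload": {"motion": [[1,0,-2,0,0,0,0],[1,0,-4,1,0,0,0],[1,0,-4,5,0,0,0],[1,0,-4,9,0,0,0],[1,0,-4,13,0,0,0],[-1,0,-4,17,0,0,0],[-1,0,-3,20.5,0,0,0],[-1,0.5,0,21.5,0,0,0],[-1,1,3,21.5,0,0,0],[-1,1,4,21.5,0,0,0]]}}

```text
time: 5.5
position: [0.4996, 0.0003, 0.3139]
tool_rot: [0.485, 0.516, -0.482, 0.516]
ft_force: [-1.0, 0.8, -1.2]
finger_gap: 0.0303
```

Run:
```python
from h import *
crop("top",230,190,380,290,5,"t5")
crop("scene",180,20,320,190,4,"s5")
s=robot.get_state();print(s["position"],s["joint_pos"],s["ft_force"])
for z in (.15,.2,.25):print(z,atz("top",327/1.5,290/1.5,z),atz("scene",418/1.5,293/1.5,z))
```

```text
[ 0.49857683 -0.00227667  0.31240465] [ 0.401128    0.14931526 -0.57603929  1.81969483  0.08597095  1.19801919
 -0.13568812] [ 0.03430112 -0.142469    0.39465663]
0.15 [0.63912414 0.22229955 0.15      ] [0.5897222  0.20450539 0.15      ]
0.2 [0.63037008 0.21903113 0.2       ] [0.61872678 0.21772731 0.2       ]
0.25 [0.62161603 0.21576271 0.25      ] [0.64773135 0.23094923 0.25      ]
```

View pics/t5.png

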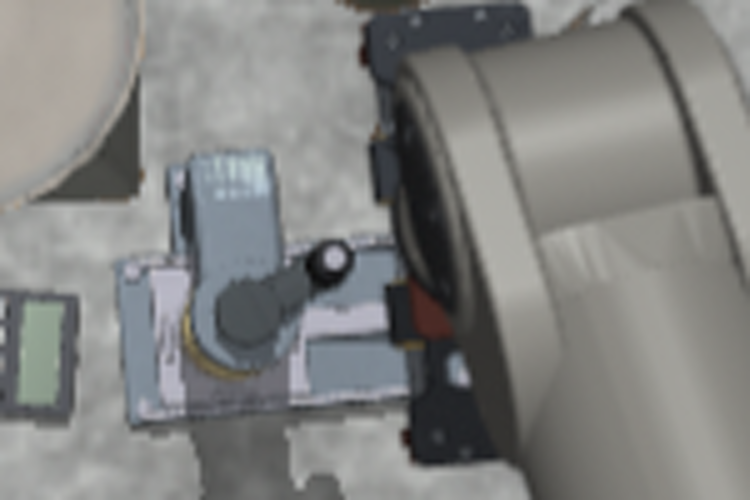

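View pics/s5.png

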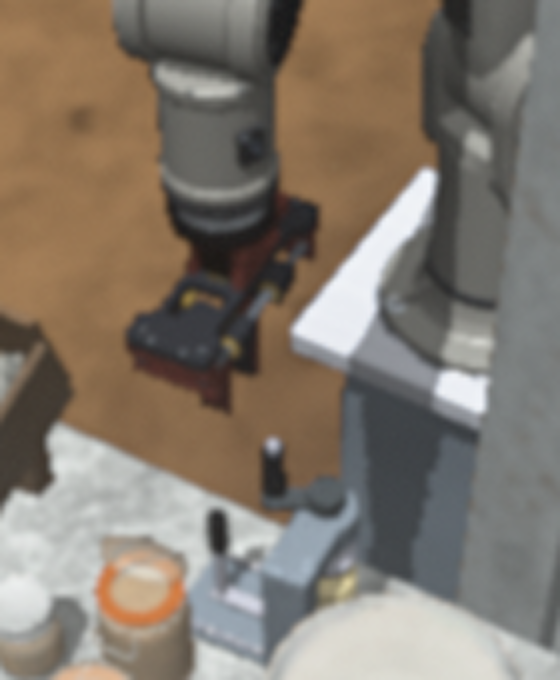

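Request:
{"api": "move_arm", "payload": {"motion": [[-1,0,2,0,0,0,0],[-1,0.1,3.9,0,0,0,0],[-1,0.1,3.9,0,0,0,0],[-1,0.1,3.9,0,0,0,0],[-1,0.1,3.9,-2,0,0,0],[-1,0.1,3.9,-4,0,0,0],[-1,0.1,3.9,-6,0,0,0],[-1,0.1,3.9,-8,0,0,0],[-1,0.1,3.9,-8.4,0,0,0],[-1,0.1,3.9,-8.4,0,0,0]]}}

```text
time: 6.43
position: [0.499, 0.0318, 0.2272]
tool_rot: [0.484, 0.515, -0.486, 0.513]
ft_force: [-0.0, -0.3, 0.4]
finger_gap: 0.0878
```

Run:
```python
from h import *
crop("top",230,170,350,290,5,"t6")
crop("scene",200,50,320,190,4,"s6")
s=robot.get_state();print(s["position"],s["joint_pos"],s["ft_force"],s["finger_gap"])
```

```text
[0.50050151 0.03290976 0.22932455] [ 0.32723795  0.23695136 -0.59543132  1.92292959  0.15472913  1.02618975
 -0.27690289] [ 1.31634499 -0.26317826  1.17961933] 0.08781908828989457
```

View pics/t6.png

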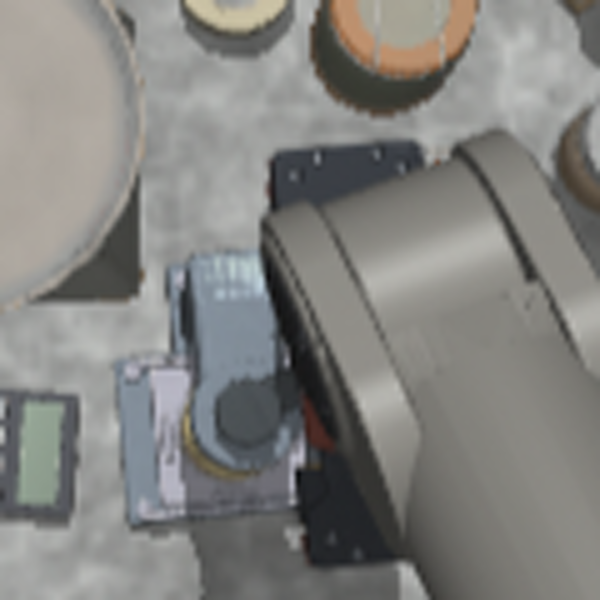

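View pics/s6.png

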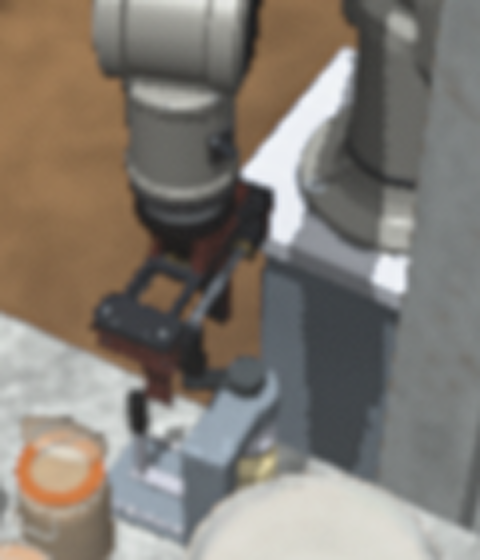

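Request:
{"api": "move_arm", "payload": {"motion": [[-1,0.1,0.5,0,0,0,0],[-1,0.1,0.5,0,0,0,0],[0.3,0.1,0.5,0,0,0,0],[1,0.1,0.5,0,0,0,0],[1,0.1,0.5,0,0,0,0],[1,0.1,0.5,0,0,0,0],[1,0.1,0.5,0,0,0,0],[1,0.1,0.5,0,0,0,0],[1,0.1,0.5,0,0,0,0],[1,0.1,0.5,0,0,0,0]], "force": 40}}

```text
time: 7.37
position: [0.501, 0.0387, 0.2286]
tool_rot: [0.485, 0.515, -0.485, 0.515]
ft_force: [0.7, 0.2, 0.9]
finger_gap: 0.0378
```

Run:
```python
from h import *
s=robot.get_state();print(s["position"],R.from_quat(s["tool_rot"]).as_matrix().round(3)[:,0],s["ft_force"],s["finger_gap"])
crop("scene",200,50,320,190,4,"s7")
```

```text
[0.50101911 0.03871424 0.22862219] [-0. -0. -1.] [0.68604098 0.16392926 0.94816728] 0.03784372383720185
```

View pics/s7.png

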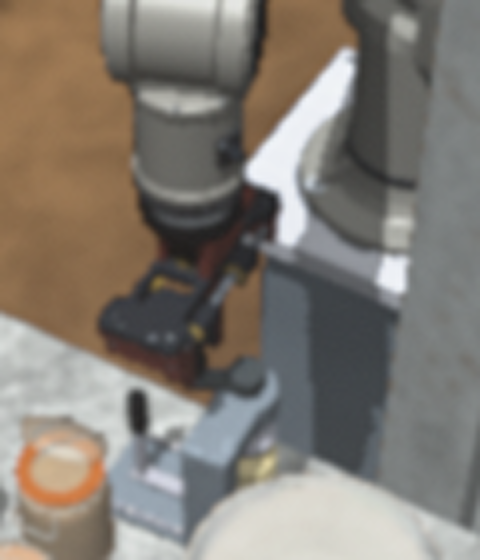

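Request:
{"api": "move_arm", "payload": {"motion": [[1,0,0,0,0,0,0],[1,0,0,0,0,0,0],[1,0,0,0,0,0,0],[1,0,0,0,0,0,0],[1,0,0,0,0,0,0],[1,0,0,0,0,0,0],[1,0,0,0,0,0,0],[1,0,0,0,0,0,0],[1,0,0,0,0,0,0],[1,0,0,0,0,0,0]]}}

```text
time: 8.25
position: [0.5017, 0.0388, 0.2288]
tool_rot: [0.485, 0.514, -0.484, 0.515]
ft_force: [4.8, 0.7, -3.9]
finger_gap: 0.0198
```

```bash
cat > circ.py <<'E'
import sys,numpy as np
# cx cy r cmdx cmdy th0deg step_deg n(moving rows)
cx,cy,r,x0,y0,t0,st,n=map(float,sys.argv[1:9])
for i in range(1,11):
    t=np.radians(t0-st*min(i,n));print("[1, %.2f, %.2f, 0,0,0,0]"%((cx+r*np.cos(t)-x0)*100,(cy+r*np.sin(t)-y0)*100),end=", ")
print("\nend cmd",cx+r*np.cos(t),cy+r*np.sin(t),np.degrees(t))
E
python3 circ.py .4815 .0755 .042 .501 .0387 -62 9 10
```

```text
[1, -0.58, -0.29, 0,0,0,0], [1, -1.22, -0.46, 0,0,0,0], [1, -1.88, -0.52, 0,0,0,0], [1, -2.53, -0.48, 0,0,0,0], [1, -3.18, -0.34, 0,0,0,0], [1, -3.79, -0.09, 0,0,0,0], [1, -4.36, 0.24, 0,0,0,0], [1, -4.87, 0.66, 0,0,0,0], [1, -5.30, 1.15, 0,0,0,0], [1, -5.66, 1.71, 0,0,0,0], 
end cmd 0.4444162010999251 0.05578219436299259 -152.0
```

Request:
{"api": "move_arm", "payload": {"motion": [[1,-0.58,-0.29,0,0,0,0],[1,-1.22,-0.46,0,0,0,0],[1,-1.88,-0.52,0,0,0,0],[1,-2.53,-0.48,0,0,0,0],[1,-3.18,-0.34,0,0,0,0],[1,-3.18,-0.34,0,0,0,0],[1,-3.18,-0.34,0,0,0,0],[1,-3.18,-0.34,0,0,0,0],[1,-3.18,-0.34,0,0,0,0],[1,-3.18,-0.34,0,0,0,0]]}}

```text
time: 9.08
position: [0.4695, 0.0358, 0.2287]
tool_rot: [0.485, 0.515, -0.484, 0.515]
ft_force: [4.3, 1.9, -4.0]
finger_gap: 0.0194
```

Run:
```python
from h import *
crop("top",230,170,350,290,5,"t8")
crop("scene",200,30,340,190,4,"s8")
s=robot.get_state();print(s["position"],s["joint_pos"],s["ft_force"],s["finger_gap"])
```

```text
[0.46948098 0.03578731 0.22874843] [ 0.34157768  0.18275513 -0.60900406  1.98674299  0.12278111  1.00715603
 -0.26496381] [ 3.96888741  2.69728649 -3.96783348] 0.019541068997499213
```

View pics/s8.png

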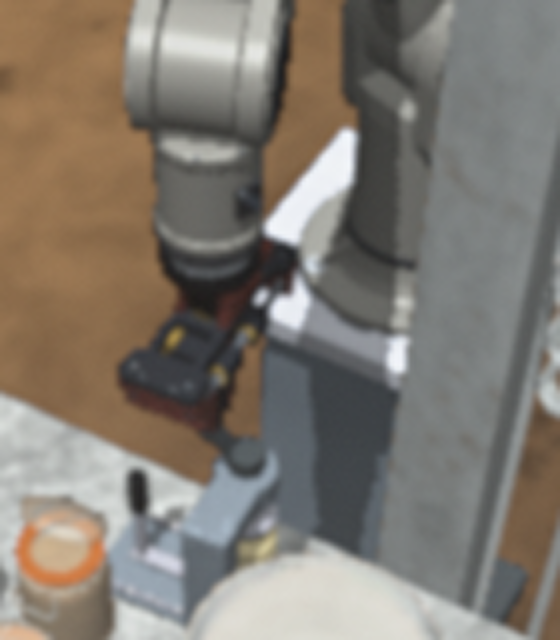

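View pics/t8.png

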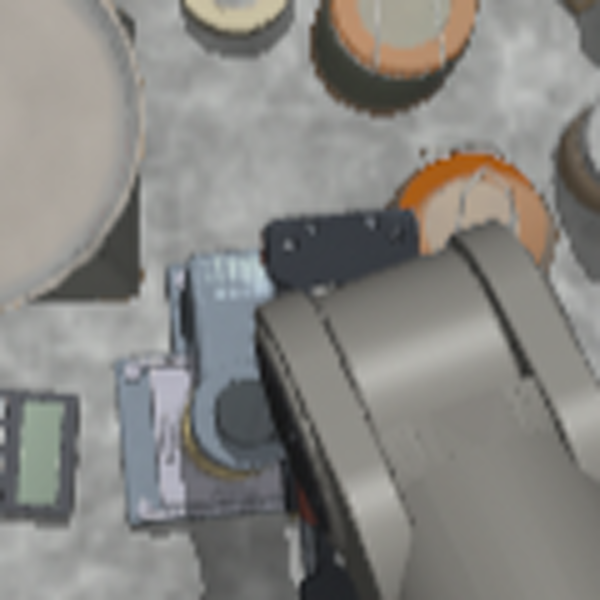

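```bash
python3 circ.py .4815 .0755 .042 .4692 .0353 -107 9 10
```

```text
[1, -0.61, 0.25, 0,0,0,0], [1, -1.18, 0.58, 0,0,0,0], [1, -1.69, 1.00, 0,0,0,0], [1, -2.12, 1.49, 0,0,0,0], [1, -2.48, 2.05, 0,0,0,0], [1, -2.74, 2.65, 0,0,0,0], [1, -2.91, 3.29, 0,0,0,0], [1, -2.97, 3.95, 0,0,0,0], [1, -2.93, 4.60, 0,0,0,0], [1, -2.79, 5.25, 0,0,0,0], 
end cmd 0.4413352002495525 0.08777961159835494 -197.0
```

Request:
{"api": "move_arm", "payload": {"motion": [[1,-0.61,0.25,0,0,0,0],[1,-1.18,0.58,0,0,0,0],[1,-1.69,1.0,0,0,0,0],[1,-2.12,1.49,0,0,0,0],[1,-2.48,2.05,0,0,0,0],[1,-2.74,2.65,0,0,0,0],[1,-2.91,3.29,0,0,0,0],[1,-2.97,3.95,0,0,0,0],[1,-2.93,4.6,0,0,0,0],[1,-2.79,5.25,0,0,0,0]]}}

```text
time: 10.02
position: [0.441, 0.0842, 0.2287]
tool_rot: [0.484, 0.513, -0.487, 0.515]
ft_force: [0.9, -8.8, 2.9]
finger_gap: 0.0196
```

```bash
cat > st.py <<'E'
import sys
from h import *
cx,cy=.4815,.0755
s=robot.get_state();p=s["position"];d=p[:2]-[cx,cy];t=np.arctan2(d[1],d[0]);f=s["ft_force"]
tan=np.array([np.sin(t),-np.cos(t)])
print("t%.2f"%s["time"],"ang %.1f r %.4f"%(np.degrees(t),np.hypot(*d)),"z%.4f"%p[2],"resist %.2f radial %.2f fz %.2f"%(-f[:2]@tan,f[:2]@d/np.hypot(*d),f[2]),s["torque"].round(2),p[:2].round(4),"gap",s["finger_gap"].round(4))
E
python3 st.py;python3 -c "
from h import *;print(robot.get_state()['joint_pos'])";python3 circ.py .4815 .0755 .042 .4413 .0878 -197 1.5 10
```

```text
[ 0.27468225  0.14915141 -0.65441818  2.02660203  0.11286464  1.0028246
 -0.37848905]
[1, 0.04, 0.10, 0,0,0,0], [1, 0.07, 0.21, 0,0,0,0], [1, 0.11, 0.31, 0,0,0,0], [1, 0.15, 0.41, 0,0,0,0], [1, 0.20, 0.51, 0,0,0,0], [1, 0.25, 0.61, 0,0,0,0], [1, 0.29, 0.71, 0,0,0,0], [1, 0.35, 0.81, 0,0,0,0], [1, 0.40, 0.90, 0,0,0,0], [1, 0.46, 1.00, 0,0,0,0], 
end cmd 0.4458819799614301 0.0977566090977946 -212.0Traceback (most recent call last):
  File "st.py", line 6, in <module>
    print("t%.2f"%s["time"],"ang %.1f r %.4f"%(np.degrees(t),np.hypot(*d)),"z%.4f"%p[2],"resist %.2f radial %.2f fz %.2f"%(-f[:2]@tan,f[:2]@d/np.hypot(*d),f[2]),s["torque"].round(2),p[:2].round(4),"gap",s["finger_gap"].round(4))
                                                                                                                                                                                                           ^^^^^^^^^^^^^^^^^^^^^
AttributeError: 'float' object has no attribute 'round'
```

```bash
sed -i 's/,"gap".*)/)/' st.py; python3 st.py; python3 circ.py .4815 .0755 .042 .4413 .0878 -197 4.5 10
```

```text
t10.02 ang 167.9 r 0.0415 z0.2287 resist 8.44 radial -2.78 fz 2.91 [-2.03 -0.3   0.07] [0.441  0.0842]
[1, 0.11, 0.31, 0,0,0,0], [1, 0.25, 0.61, 0,0,0,0], [1, 0.40, 0.90, 0,0,0,0], [1, 0.58, 1.18, 0,0,0,0], [1, 0.78, 1.44, 0,0,0,0], [1, 1.00, 1.69, 0,0,0,0], [1, 1.24, 1.92, 0,0,0,0], [1, 1.49, 2.12, 0,0,0,0], [1, 1.76, 2.31, 0,0,0,0], [1, 2.05, 2.48, 0,0,0,0], 
end cmd 0.46178219436299256 0.11258379890007493 -242.0
```

Request:
{"api": "move_arm", "payload": {"motion": [[1,0.11,0.31,0,0,0,0],[1,0.25,0.61,0,0,0,0],[1,0.4,0.9,0,0,0,0],[1,0.58,1.18,0,0,0,0],[1,0.78,1.44,0,0,0,0],[1,1.0,1.69,0,0,0,0],[1,1.24,1.92,0,0,0,0],[1,1.49,2.12,0,0,0,0],[1,1.76,2.31,0,0,0,0],[1,2.05,2.48,0,0,0,0]]}}

```text
time: 10.85
position: [0.4591, 0.111, 0.2286]
tool_rot: [0.482, 0.515, -0.488, 0.514]
ft_force: [-7.4, -2.9, 8.4]
finger_gap: 0.0195
```

```bash
python3 - <<'E'
from h import *
crop("scene",200,0,340,190,4,"s9")
crop("top",200,170,350,384,3,"t9")
print(robot.get_state()['joint_pos'])
E
python3 st.py;  python3 circ.py .4815 .0755 .042 .4618 .1126 -242 1.5 10
```

```text
[ 0.22466295  0.19931896 -0.66468193  1.9755104   0.14491228  1.01953345
 -0.44788257]
t10.95 ang 121.4 r 0.0420 z0.2286 resist 7.16 radial 0.87 fz 7.61 [-0.54  1.19  0.02] [0.4596 0.1113]
[1, 0.10, 0.05, 0,0,0,0], [1, 0.20, 0.10, 0,0,0,0], [1, 0.30, 0.14, 0,0,0,0], [1, 0.40, 0.18, 0,0,0,0], [1, 0.50, 0.22, 0,0,0,0], [1, 0.60, 0.26, 0,0,0,0], [1, 0.71, 0.30, 0,0,0,0], [1, 0.81, 0.33, 0,0,0,0], [1, 0.92, 0.36, 0,0,0,0], [1, 1.03, 0.38, 0,0,0,0], 
end cmd 0.47205205571755765 0.11642354272097988 -257.0
```

View pics/s9.png

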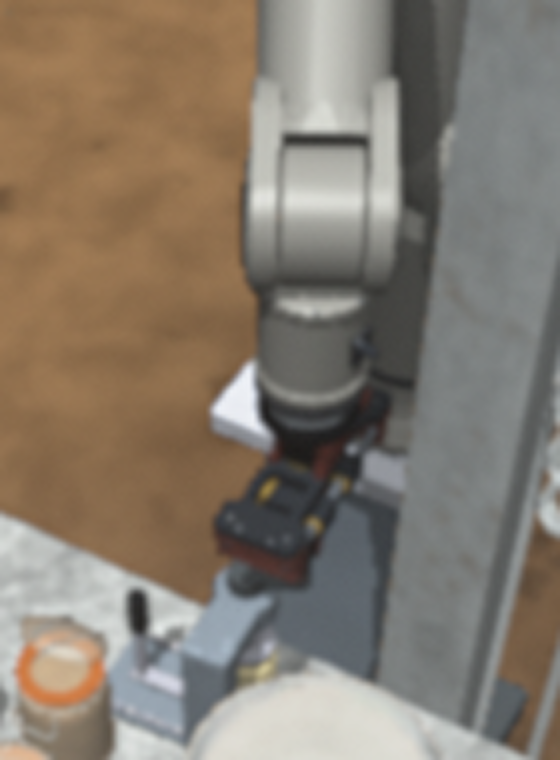

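View pics/t9.png

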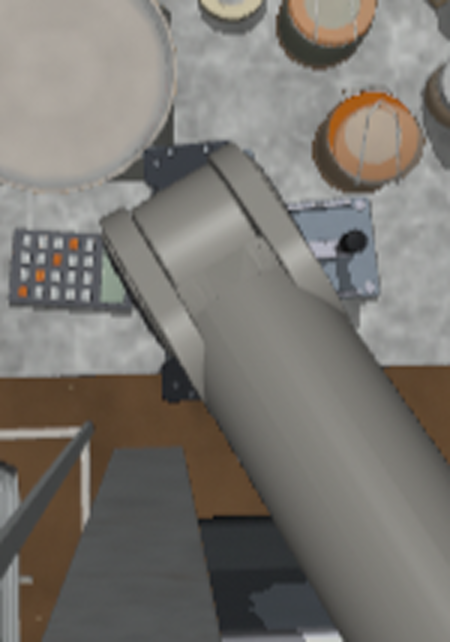

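Request:
{"api": "move_arm", "payload": {"motion": [[1,0.1,0.05,0,0,0,0],[1,0.2,0.1,0,0,0,0],[1,0.3,0.14,0,0,0,0],[1,0.4,0.18,0,0,0,0],[1,0.5,0.22,0,0,0,0],[1,0.6,0.26,0,0,0,0],[1,0.71,0.3,0,0,0,0],[1,0.81,0.33,0,0,0,0],[1,0.92,0.36,0,0,0,0],[1,1.03,0.38,0,0,0,0]]}}

```text
time: 11.78
position: [0.4691, 0.1158, 0.2286]
tool_rot: [0.482, 0.516, -0.487, 0.514]
ft_force: [-8.5, -0.1, 8.6]
finger_gap: 0.0198
```

```bash
python3 st.py;  python3 circ.py .4815 .0755 .042 .4721 .1164 -257 1.5 10
```

```text
t11.78 ang 107.2 r 0.0421 z0.2286 resist 8.17 radial 2.37 fz 8.56 [-0.08  1.78 -0.01] [0.4691 0.1158]
[1, 0.10, 0.03, 0,0,0,0], [1, 0.21, 0.05, 0,0,0,0], [1, 0.32, 0.06, 0,0,0,0], [1, 0.43, 0.08, 0,0,0,0], [1, 0.54, 0.09, 0,0,0,0], [1, 0.65, 0.10, 0,0,0,0], [1, 0.76, 0.11, 0,0,0,0], [1, 0.87, 0.11, 0,0,0,0], [1, 0.98, 0.11, 0,0,0,0], [1, 1.09, 0.11, 0,0,0,0], 
end cmd 0.48296577886150505 0.11747441473480202 -272.0
```

Request:
{"api": "move_arm", "payload": {"motion": [[1,0.1,0.03,0,0,0,0],[1,0.21,0.05,0,0,0,0],[1,0.32,0.06,0,0,0,0],[1,0.43,0.08,0,0,0,0],[1,0.54,0.09,0,0,0,0],[1,0.65,0.1,0,0,0,0],[1,0.76,0.11,0,0,0,0],[1,0.87,0.11,0,0,0,0],[1,0.98,0.11,0,0,0,0],[1,1.09,0.11,0,0,0,0]]}}

```text
time: 12.62
position: [0.4799, 0.1178, 0.2286]
tool_rot: [0.483, 0.516, -0.486, 0.514]
ft_force: [-9.0, 1.5, 8.3]
finger_gap: 0.0196
```

```bash
python3 st.py;  python3 circ.py .4815 .0755 .042 .483 .1175 -272 1.5 10
```

```text
t12.62 ang 92.2 r 0.0424 z0.2286 resist 8.95 radial 1.81 fz 8.30 [0.36 1.76 0.03] [0.4799 0.1178]
[1, 0.11, -0.01, 0,0,0,0], [1, 0.22, -0.02, 0,0,0,0], [1, 0.33, -0.03, 0,0,0,0], [1, 0.43, -0.04, 0,0,0,0], [1, 0.54, -0.06, 0,0,0,0], [1, 0.65, -0.08, 0,0,0,0], [1, 0.76, -0.10, 0,0,0,0], [1, 0.87, -0.12, 0,0,0,0], [1, 0.97, -0.15, 0,0,0,0], [1, 1.08, -0.18, 0,0,0,0], 
end cmd 0.49377961159835493 0.1156647997504475 -287.0
```

Request:
{"api": "move_arm", "payload": {"motion": [[1,0.11,-0.01,0,0,0,0],[1,0.22,-0.02,0,0,0,0],[1,0.33,-0.03,0,0,0,0],[1,0.43,-0.04,0,0,0,0],[1,0.54,-0.06,0,0,0,0],[1,0.65,-0.08,0,0,0,0],[1,0.76,-0.1,0,0,0,0],[1,0.87,-0.12,0,0,0,0],[1,0.97,-0.15,0,0,0,0],[1,1.08,-0.18,0,0,0,0]]}}

```text
time: 13.45
position: [0.4908, 0.117, 0.2287]
tool_rot: [0.483, 0.517, -0.486, 0.514]
ft_force: [-7.5, 3.4, 5.7]
finger_gap: 0.0196
```

```bash
python3 st.py;  python3 circ.py .4815 .0755 .042 .4938 .1157 -287 1.5 10
```

```text
t13.45 ang 77.4 r 0.0425 z0.2287 resist 8.10 radial 1.68 fz 5.68 [0.81 1.58 0.01] [0.4908 0.117 ]
[1, 0.10, -0.04, 0,0,0,0], [1, 0.21, -0.07, 0,0,0,0], [1, 0.31, -0.11, 0,0,0,0], [1, 0.41, -0.15, 0,0,0,0], [1, 0.51, -0.20, 0,0,0,0], [1, 0.61, -0.25, 0,0,0,0], [1, 0.71, -0.29, 0,0,0,0], [1, 0.81, -0.35, 0,0,0,0], [1, 0.90, -0.40, 0,0,0,0], [1, 1.00, -0.46, 0,0,0,0], 
end cmd 0.5037566090977946 0.11111802003856991 -302.0
```

Request:
{"api": "move_arm", "payload": {"motion": [[1,0.1,-0.04,0,0,0,0],[1,0.21,-0.07,0,0,0,0],[1,0.31,-0.11,0,0,0,0],[1,0.41,-0.15,0,0,0,0],[1,0.51,-0.2,0,0,0,0],[1,0.61,-0.25,0,0,0,0],[1,0.71,-0.29,0,0,0,0],[1,0.81,-0.35,0,0,0,0],[1,0.9,-0.4,0,0,0,0],[1,1.0,-0.46,0,0,0,0]]}}

```text
time: 14.28
position: [0.5011, 0.1134, 0.2287]
tool_rot: [0.483, 0.517, -0.485, 0.514]
ft_force: [-6.5, 7.0, 2.7]
finger_gap: 0.0197
```

```bash
python3 st.py;  python3 circ.py .4815 .0755 .042 .5038 .1111 -302 1.5 10
```

```text
t14.28 ang 62.7 r 0.0426 z0.2287 resist 8.98 radial 3.22 fz 2.73 [1.35 1.3  0.02] [0.5011 0.1134]
[1, 0.09, -0.06, 0,0,0,0], [1, 0.18, -0.12, 0,0,0,0], [1, 0.27, -0.18, 0,0,0,0], [1, 0.36, -0.25, 0,0,0,0], [1, 0.44, -0.32, 0,0,0,0], [1, 0.53, -0.39, 0,0,0,0], [1, 0.61, -0.46, 0,0,0,0], [1, 0.69, -0.54, 0,0,0,0], [1, 0.77, -0.62, 0,0,0,0], [1, 0.84, -0.70, 0,0,0,0], 
end cmd 0.5122168554680051 0.10414393112262493 -317.0
```

Request:
{"api": "move_arm", "payload": {"motion": [[1,0.09,-0.06,0,0,0,0],[1,0.18,-0.12,0,0,0,0],[1,0.27,-0.18,0,0,0,0],[1,0.36,-0.25,0,0,0,0],[1,0.44,-0.32,0,0,0,0],[1,0.53,-0.39,0,0,0,0],[1,0.61,-0.46,0,0,0,0],[1,0.69,-0.54,0,0,0,0],[1,0.77,-0.62,0,0,0,0],[1,0.84,-0.7,0,0,0,0]]}}

```text
time: 15.12
position: [0.5101, 0.1072, 0.2287]
tool_rot: [0.484, 0.517, -0.484, 0.514]
ft_force: [-3.7, 8.9, 1.0]
finger_gap: 0.0193
```

```bash
python3 st.py;  python3 circ.py .4815 .0755 .042 .5122 .1041 -317 1.5 10
```

```text
t15.12 ang 47.9 r 0.0426 z0.2287 resist 8.68 radial 4.16 fz 1.03 [ 1.81  0.68 -0.03] [0.5101 0.1072]
[1, 0.08, -0.08, 0,0,0,0], [1, 0.15, -0.16, 0,0,0,0], [1, 0.22, -0.25, 0,0,0,0], [1, 0.28, -0.33, 0,0,0,0], [1, 0.35, -0.42, 0,0,0,0], [1, 0.41, -0.51, 0,0,0,0], [1, 0.47, -0.60, 0,0,0,0], [1, 0.53, -0.70, 0,0,0,0], [1, 0.59, -0.79, 0,0,0,0], [1, 0.64, -0.89, 0,0,0,0], 
end cmd 0.5185837989000749 0.09521780563700741 -332.0
```

Request:
{"api": "move_arm", "payload": {"motion": [[1,0.08,-0.08,0,0,0,0],[1,0.15,-0.16,0,0,0,0],[1,0.22,-0.25,0,0,0,0],[1,0.28,-0.33,0,0,0,0],[1,0.35,-0.42,0,0,0,0],[1,0.41,-0.51,0,0,0,0],[1,0.47,-0.6,0,0,0,0],[1,0.53,-0.7,0,0,0,0],[1,0.59,-0.79,0,0,0,0],[1,0.64,-0.89,0,0,0,0]]}}

```text
time: 15.95
position: [0.5173, 0.0988, 0.2288]
tool_rot: [0.485, 0.517, -0.483, 0.514]
ft_force: [-1.2, 9.4, -0.5]
finger_gap: 0.0194
```

```bash
python3 st.py;  python3 circ.py .4815 .0755 .042 .5186 .0952 -332 1.5 10
```

```text
t15.95 ang 33.1 r 0.0427 z0.2288 resist 8.48 radial 4.12 fz -0.51 [ 2.09 -0.07  0.  ] [0.5173 0.0988]
[1, 0.05, -0.10, 0,0,0,0], [1, 0.10, -0.20, 0,0,0,0], [1, 0.14, -0.30, 0,0,0,0], [1, 0.18, -0.40, 0,0,0,0], [1, 0.22, -0.50, 0,0,0,0], [1, 0.26, -0.60, 0,0,0,0], [1, 0.30, -0.71, 0,0,0,0], [1, 0.33, -0.81, 0,0,0,0], [1, 0.36, -0.92, 0,0,0,0], [1, 0.38, -1.03, 0,0,0,0], 
end cmd 0.5224235427209799 0.08494794428244234 -347.0
```

Request:
{"api": "move_arm", "payload": {"motion": [[1,0.05,-0.1,0,0,0,0],[1,0.1,-0.2,0,0,0,0],[1,0.14,-0.3,0,0,0,0],[1,0.18,-0.4,0,0,0,0],[1,0.22,-0.5,0,0,0,0],[1,0.26,-0.6,0,0,0,0],[1,0.3,-0.71,0,0,0,0],[1,0.33,-0.81,0,0,0,0],[1,0.36,-0.92,0,0,0,0],[1,0.38,-1.03,0,0,0,0]]}}

```text
time: 16.78
position: [0.5221, 0.0885, 0.2288]
tool_rot: [0.485, 0.516, -0.483, 0.514]
ft_force: [2.7, 9.9, -4.1]
finger_gap: 0.0197
```

```bash
python3 st.py;  python3 circ.py .4815 .0755 .042 .5224 .0849 -347 1.5 10
```

```text
t16.78 ang 17.7 r 0.0427 z0.2288 resist 8.59 radial 5.54 fz -4.11 [ 2.14 -0.86 -0.04] [0.5221 0.0885]
[1, 0.03, -0.10, 0,0,0,0], [1, 0.05, -0.21, 0,0,0,0], [1, 0.06, -0.32, 0,0,0,0], [1, 0.08, -0.43, 0,0,0,0], [1, 0.09, -0.54, 0,0,0,0], [1, 0.10, -0.65, 0,0,0,0], [1, 0.11, -0.76, 0,0,0,0], [1, 0.11, -0.87, 0,0,0,0], [1, 0.11, -0.98, 0,0,0,0], [1, 0.11, -1.09, 0,0,0,0], 
end cmd 0.523474414734802 0.07403422113849495 -362.0
```

Request:
{"api": "move_arm", "payload": {"motion": [[1,0.06,-0.1,0,0,0,0],[1,0.1,-0.21,0,0,0,0],[1,0.12,-0.32,0,0,0,0],[1,0.14,-0.43,0,0,0,0],[1,0.15,-0.54,0,0,0,0],[1,0.16,-0.65,0,0,0,0],[1,0.17,-0.76,0,0,0,0],[1,0.17,-0.87,0,0,0,0],[1,0.17,-0.98,0,0,0,0],[1,0.17,-1.09,0,0,0,0]]}}

```text
time: 17.62
position: [0.5241, 0.077, 0.2288]
tool_rot: [0.485, 0.516, -0.483, 0.515]
ft_force: [3.3, 9.0, -4.4]
finger_gap: 0.0197
```

```bash
sed -i 's/^cx,cy=.*/cx,cy=.482,.0757/' st.py; python3 st.py;  python3 circ.py .482 .0756 .042 .5241 .0740 -362 1.5 10
```

```text
t17.62 ang 1.8 r 0.0421 z0.2288 resist 8.91 radial 3.58 fz -4.43 [ 1.76 -0.93 -0.04] [0.5241 0.077 ]
[1, -0.02, -0.10, 0,0,0,0], [1, -0.03, -0.21, 0,0,0,0], [1, -0.04, -0.32, 0,0,0,0], [1, -0.05, -0.42, 0,0,0,0], [1, -0.07, -0.53, 0,0,0,0], [1, -0.09, -0.64, 0,0,0,0], [1, -0.11, -0.75, 0,0,0,0], [1, -0.13, -0.86, 0,0,0,0], [1, -0.16, -0.96, 0,0,0,0], [1, -0.19, -1.07, 0,0,0,0], 
end cmd 0.5221647997504475 0.06332038840164506 -377.0
```

Request:
{"api": "move_arm", "payload": {"motion": [[1,-0.02,-0.1,0,0,0,0],[1,-0.03,-0.21,0,0,0,0],[1,-0.04,-0.32,0,0,0,0],[1,-0.05,-0.42,0,0,0,0],[1,-0.07,-0.53,0,0,0,0],[1,-0.09,-0.64,0,0,0,0],[1,-0.11,-0.75,0,0,0,0],[1,-0.13,-0.86,0,0,0,0],[1,-0.16,-0.96,0,0,0,0],[1,-0.19,-1.07,0,0,0,0]]}}

```text
time: 18.45
position: [0.5229, 0.0657, 0.2288]
tool_rot: [0.486, 0.516, -0.483, 0.515]
ft_force: [6.1, 6.9, -6.1]
finger_gap: 0.0195
```

```bash
python3 st.py;  python3 circ.py .482 .0756 .042 .5222 .0633 -377 1.5 10
```

```text
t18.45 ang -13.8 r 0.0421 z0.2288 resist 8.11 radial 4.25 fz -6.07 [ 1.51 -1.43  0.01] [0.5229 0.0657]
[1, -0.04, -0.10, 0,0,0,0], [1, -0.07, -0.21, 0,0,0,0], [1, -0.11, -0.31, 0,0,0,0], [1, -0.15, -0.41, 0,0,0,0], [1, -0.20, -0.51, 0,0,0,0], [1, -0.25, -0.61, 0,0,0,0], [1, -0.29, -0.71, 0,0,0,0], [1, -0.35, -0.81, 0,0,0,0], [1, -0.40, -0.90, 0,0,0,0], [1, -0.46, -1.00, 0,0,0,0], 
end cmd 0.5176180200385699 0.0533433909022054 -392.0
```

Turned 0.87, no contact yet.

Request:
{"api": "move_arm", "payload": {"motion": [[1,-0.04,-0.1,0,0,0,0],[1,-0.07,-0.21,0,0,0,0],[1,-0.11,-0.31,0,0,0,0],[1,-0.15,-0.41,0,0,0,0],[1,-0.2,-0.51,0,0,0,0],[1,-0.25,-0.61,0,0,0,0],[1,-0.29,-0.71,0,0,0,0],[1,-0.35,-0.81,0,0,0,0],[1,-0.4,-0.9,0,0,0,0],[1,-0.46,-1.0,0,0,0,0]]}}

```text
time: 19.28
position: [0.5193, 0.0563, 0.2289]
tool_rot: [0.486, 0.515, -0.482, 0.515]
ft_force: [10.5, 9.3, -9.5]
finger_gap: 0.0193
```

```bash
python3 st.py;  python3 circ.py .482 .0756 .042 .5176 .0533 -392 1.5 10
```

```text
t19.28 ang -27.5 r 0.0420 z0.2289 resist 13.15 radial 5.05 fz -9.54 [ 1.88 -2.32  0.03] [0.5193 0.0563]
[1, -0.06, -0.09, 0,0,0,0], [1, -0.12, -0.18, 0,0,0,0], [1, -0.18, -0.27, 0,0,0,0], [1, -0.25, -0.36, 0,0,0,0], [1, -0.32, -0.44, 0,0,0,0], [1, -0.39, -0.53, 0,0,0,0], [1, -0.46, -0.61, 0,0,0,0], [1, -0.54, -0.69, 0,0,0,0], [1, -0.62, -0.77, 0,0,0,0], [1, -0.70, -0.84, 0,0,0,0], 
end cmd 0.510643931122625 0.04488314453199483 -407.0
```

Request:
{"api": "move_arm", "payload": {"motion": [[1,-0.06,-0.09,0,0,0,0],[1,-0.12,-0.18,0,0,0,0],[1,-0.18,-0.27,0,0,0,0],[1,-0.25,-0.36,0,0,0,0],[1,-0.32,-0.44,0,0,0,0],[1,-0.39,-0.53,0,0,0,0],[1,-0.46,-0.61,0,0,0,0],[1,-0.54,-0.69,0,0,0,0],[1,-0.62,-0.77,0,0,0,0],[1,-0.7,-0.84,0,0,0,0]]}}

```text
time: 20.12
position: [0.5127, 0.0472, 0.2289]
tool_rot: [0.486, 0.515, -0.482, 0.515]
ft_force: [10.8, 5.9, -10.1]
finger_gap: 0.0192
```

```bash
python3 st.py;  python3 circ.py .482 .0756 .042 .5106 .0449 -407 1.5 10
```

```text
t20.12 ang -42.9 r 0.0419 z0.2289 resist 11.68 radial 3.84 fz -10.15 [ 1.45 -2.62  0.01] [0.5127 0.0472]
[1, -0.08, -0.08, 0,0,0,0], [1, -0.16, -0.15, 0,0,0,0], [1, -0.25, -0.22, 0,0,0,0], [1, -0.33, -0.28, 0,0,0,0], [1, -0.42, -0.35, 0,0,0,0], [1, -0.51, -0.41, 0,0,0,0], [1, -0.60, -0.47, 0,0,0,0], [1, -0.70, -0.53, 0,0,0,0], [1, -0.79, -0.59, 0,0,0,0], [1, -0.89, -0.64, 0,0,0,0], 
end cmd 0.5017178056370074 0.03851620109992507 -422.0
```

Request:
{"api": "move_arm", "payload": {"motion": [[1,-0.08,-0.08,0,0,0,0],[1,-0.16,-0.15,0,0,0,0],[1,-0.25,-0.22,0,0,0,0],[1,-0.33,-0.28,0,0,0,0],[1,-0.42,-0.35,0,0,0,0],[1,-0.51,-0.41,0,0,0,0],[1,-0.6,-0.47,0,0,0,0],[1,-0.7,-0.53,0,0,0,0],[1,-0.79,-0.59,0,0,0,0],[1,-0.89,-0.64,0,0,0,0]]}}

```text
time: 20.95
position: [0.5041, 0.0401, 0.2289]
tool_rot: [0.487, 0.514, -0.483, 0.516]
ft_force: [13.7, 5.2, -9.7]
finger_gap: 0.0192
```

```bash
python3 st.py;  python3 circ.py .482 .0756 .042 .5017 .0385 -422 2.5 10
```

```text
t20.95 ang -58.2 r 0.0419 z0.2289 resist 14.37 radial 2.80 fz -9.75 [ 1.11 -2.79 -0.  ] [0.5041 0.0401]
[1, -0.16, -0.08, 0,0,0,0], [1, -0.33, -0.16, 0,0,0,0], [1, -0.50, -0.22, 0,0,0,0], [1, -0.67, -0.28, 0,0,0,0], [1, -0.85, -0.34, 0,0,0,0], [1, -1.03, -0.38, 0,0,0,0], [1, -1.20, -0.42, 0,0,0,0], [1, -1.39, -0.45, 0,0,0,0], [1, -1.57, -0.47, 0,0,0,0], [1, -1.75, -0.48, 0,0,0,0], 
end cmd 0.4841981101622036 0.03365755954030789 -447.00000000000006
```

Request:
{"api": "move_arm", "payload": {"motion": [[1,-0.16,-0.08,0,0,0,0],[1,-0.33,-0.16,0,0,0,0],[1,-0.5,-0.22,0,0,0,0],[1,-0.67,-0.28,0,0,0,0],[1,-0.85,-0.34,0,0,0,0],[1,-1.03,-0.38,0,0,0,0],[1,-1.2,-0.42,0,0,0,0],[1,-1.39,-0.45,0,0,0,0],[1,-1.57,-0.47,0,0,0,0],[1,-1.75,-0.48,0,0,0,0]]}}

```text
time: 21.78
position: [0.4869, 0.0342, 0.2289]
tool_rot: [0.487, 0.514, -0.483, 0.516]
ft_force: [13.9, 3.8, -11.3]
finger_gap: 0.0197
```

```bash
python3 st.py;  python3 circ.py .482 .0756 .042 .4842 .0337 -447 2.25 8
```

```text
t21.78 ang -83.3 r 0.0418 z0.2289 resist 14.26 radial -2.20 fz -11.29 [ 0.47 -3.07 -0.01] [0.4869 0.0342]
[1, -0.17, -0.01, 0,0,0,0], [1, -0.33, -0.01, 0,0,0,0], [1, -0.49, -0.00, 0,0,0,0], [1, -0.66, 0.01, 0,0,0,0], [1, -0.82, 0.03, 0,0,0,0], [1, -0.99, 0.06, 0,0,0,0], [1, -1.15, 0.09, 0,0,0,0], [1, -1.31, 0.13, 0,0,0,0], [1, -1.31, 0.13, 0,0,0,0], [1, -1.31, 0.13, 0,0,0,0], 
end cmd 0.47112960010569416 0.035031115295859123 -465.0
```

Request:
{"api": "move_arm", "payload": {"motion": [[1,-0.17,-0.01,0,0,0,0],[1,-0.33,-0.01,0,0,0,0],[1,-0.49,0,0,0,0,0],[1,-0.66,0.01,0,0,0,0],[1,-0.82,0.03,0,0,0,0],[1,-0.99,0.06,0,0,0,0],[1,-1.15,0.09,0,0,0,0],[1,-1.25,0.12,0,0,0,0],[1,-1.25,0.12,0,0,0,0],[1,-1.25,0.12,0,0,0,0]]}}

```text
time: 22.62
position: [0.4744, 0.0346, 0.2288]
tool_rot: [0.486, 0.513, -0.483, 0.516]
ft_force: [13.5, 1.7, -11.5]
finger_gap: 0.0195
```

```bash
python3 st.py
```

```text
t22.62 ang -100.5 r 0.0418 z0.2288 resist 12.98 radial -4.10 fz -11.54 [ 0.11 -3.04  0.02] [0.4744 0.0346]
```

Request:
{"api": "move_arm", "payload": {"motion": [[-1,0.1,0,0,0,0,0],[-1,0.1,0,0,0,0,0],[-1,0.1,0,0,0,0,0],[-1,0.1,0,0,0,0,0],[-1,0.1,0,0,0,0,0],[-1,0.1,0,0,0,0,0],[-1,0.1,0,0,0,0,0],[-1,0.1,0,2,0,0,0],[-1,0.1,0,5,0,0,0],[-1,0.1,0,9,0,0,0]]}}

```text
time: 23.45
position: [0.4709, 0.0346, 0.3176]
tool_rot: [0.483, 0.516, -0.486, 0.513]
ft_force: [1.9, -0.1, -0.8]
finger_gap: 0.0827
```

Request:
{"api": "move_arm", "payload": {"motion": [[-1,0,0,2,0,0,0],[-1,0,-3,4,0,0,0],[-1,1,-7,5,0,0,0],[-1,2,-11,5,0,0,0],[-1,3,-15,5,0,0,0],[-1,3,-19,5,0,0,0],[-1,3,-22,5,0,0,0],[-1,3,-22,5,0,0,0],[-1,3,-22,5,0,0,0],[-1,3,-22,5,0,0,0]]}}

```text
time: 24.28
position: [0.5028, -0.184, 0.3686]
tool_rot: [0.485, 0.515, -0.484, 0.515]
ft_force: [-0.3, 0.4, -0.2]
finger_gap: 0.088
```

Run:
```python
from h import *
s=robot.get_state();print(s["time"],s["position"],s["ft_force"],s["finger_gap"])
im=robot.camera("top");crop("top",230,200,380,290,5,"t10",im)
cv2.imwrite("pics/tfull.png",im)
crop("scene",180,90,320,190,5,"s10")
```

```text
24.2833 [ 0.50281648 -0.18395782  0.36857034] [-0.2987487   0.41993914 -0.162266  ] 0.0879783569645499
```

View pics/t10.png

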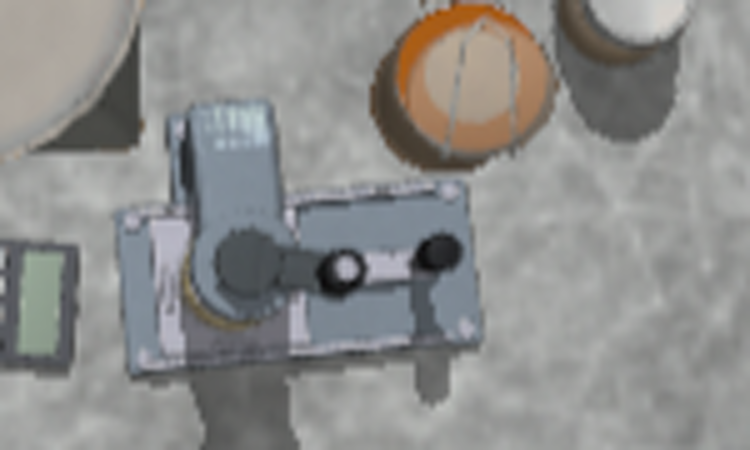

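View pics/s10.png

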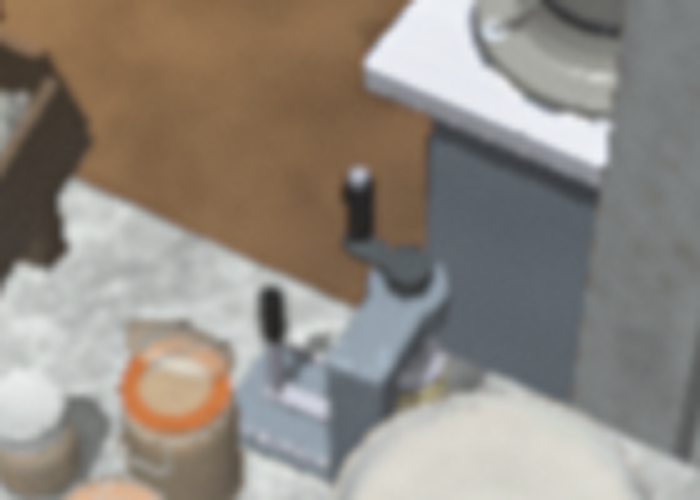

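Run:
```python
from h import *
p=atz("top",230+346/5-.4,200+268/5-.4,.271);print(p,np.degrees(np.arctan2(p[1]-.0757,p[0]-.482)),np.hypot(p[1]-.0757,p[0]-.482))
p=atz("top",230+442/5-.4,200+250/5-.4,.132);print("tray knob",p)
```

```text
[0.47599775 0.03402164 0.271     ] -98.19502418626078 0.042108340009925936
tray knob [ 0.4904949  -0.02839593  0.132     ]
```

```bash
python3 -c "
from rig import robot
print(robot.sign_off())"
```

```text
the job is handed in; nothing more can be done
None
```

The tray is home, the lid is clamped about a quarter turn past contact, and the job is handed in at about 24 s of the 67 s allowed.

- **Tray:** I pushed its knob along the press's y until the force rose to about 14 N at the stop. The camera puts the knob's travel at about 81 mm, against 80 mm expected.
- **Contact:** I gripped the crank knob and wound it clockwise. The resistance stayed at 7–9 N for about 0.87 turn. It then jumped to 13 N within about 0.04 turn and stayed in the 12–14 N range, which I took as the pad meeting the lid.
- **Further turn:** I stopped about 0.23 turn past contact. The arm's own reading gave 0.24 turn and the camera about 0.23, counting contact from the last low reading. Contact could have come up to about 6° later, which would make it 0.22. That is well under the 0.45 turn limit.
- **After letting go:** The crank stayed where I left it, and the jar's lid was visible under the pad position. The gripper is open and clear of everything, with under 1 N at the wrist. In the final close-up pictures, which don't cover the whole table, the other things looked where they were.

No check failed. The one uncertainty is that contact angle: I read the force only about every 15° of crank.

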